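# Sort grinder rollers by weight

### The arm

A 6-joint arm with a two-finger parallel gripper is mounted at the origin on the work surface. World frame = base frame: x ahead of the robot, y to its left, z up, the work surface at z = 0. Lengths are in m, angles in rad, forces in N, time in s.
With the tool pointing down it reaches from about 0.35 to 0.95 m from the base axis. Payload 17.4 kg.
Tool frame: the origin (TCP) lies at the very end of the fingers, on their centre line; the grasp point (between the pads) lies 19 mm behind it (manip.pinch_z is the distance from the TCP to the grasp point, in m); z points along the fingers, y is the line along which they close (so a half turn about z gives the same grasp; the last joint's range is limited). The gripper opens to 93 mm and grips with 3 to 60 N. Pads are 15 mm wide; open, the fingers measure 128 mm over their backs; the gripper's body (75 mm by 188 mm) begins 65 mm behind the grasp point.
Start: joints at [-0.038, 0.116, 1.442, -0, 1.584, -0.038], TCP at [0.675, -0, 0.219] pointing down, gripper open.
Joint ranges: [-2.83, 2.83], [-0.83, 2.19], [0.07, 2.5], [-1.14, 4.28], [0.01, 3], [-2.97, 2.97]. Speed limits (rad/s): [1.89, 1.89, 2.22, 3.14, 3.14, 3.14].

### API

Orientations are given as a unit quaternion [w, x, y, z].
In Python, from bench import manip gives the robot as it stands.
- The arm moves only by the tool send_rows, never from a script. Its argument "moves" is a list of rows, each a list of 6 numbers: the shift along the tool's x, y, z in units of 0.12 m (1.0 is 0.12 m), then the turn, a rotation vector about the tool's x, y, z in units of pi/2 rad (1.0 is pi/2 rad). In form: [[dx, dy, dz, wx, wy, wz], ...]. A call has 1 to 10 rows; each row is the pose to reach, as a shift and turn from the pose commanded when the call began, along the tool's axes at that moment; what a row does not reach only later rows make up. A row lasts 1/10 s, in which the tool goes at most 50 mm and 8.59 degrees, less where a joint would pass 70% of its speed; a pose out of reach is approached as far as the arm can. A call with a number of a shift or a turn outside -1 to 1 is refused whole. A call with a gripper value outside its range is refused whole. "fingers" is the opening, from 0 (shut) to 1 (fully open), set as the call begins (left out, the last holds). The fingers move at their own pace and stop on an object; "force" is the grip in N (left out, the last holds). Time passes only in rows, so rows that repeat a pose let the fingers close. It gives the time, the measured TCP pose, the force, the opening and the grip force at its end, in the units of the state.
- manip.get_state(): the state, without advancing time (a new reading comes with each control period).
- manip.snapshot(name): name is "scene" or "side" or "wrist"; returns the picture (480x640x3 uint8, red, green, blue); there is no depth.
- manip.camera_info(name): a dict with "mtx" (3x3 intrinsics, pixels), "R" (3x3) and "t" (3): a world point X has camera coordinates R X + t. Camera axes: x right, y down, z forward; pixel columns grow to the right and rows downward; lengths in m; the calibration is good to about 2 mm. The wrist camera is an equidistant fisheye: a pixel r from the principal point sees the ray r / f radians off the axis. A picture is of the moment at which its call begins: read the wrist's pose just before it. camera_info takes no time and is no camera call; for the wrist camera it gives the pose at the moment of the call.
- manip.hand_in(): hands the job in; it is judged then, once.
The state is a dict: "t": time; "joint_positions": joint angles; "qvel": joint speeds; "effort": joint torques, N m; "tcp_pos": TCP position; "tool_rot": TCP orientation; "force": force on the tool from outside, world axes, zero at the start; "ft_torque": the same for the moment, N m; "gripper_width": finger opening in m; "grasp_force": force on a finger pad.
Only numpy, scipy, OpenCV 4.12 (cv2) and the standard library are available. Lean on these libraries where they do the work, as an engineer would, in place of code of your own. Each camera call takes 0.05 s, during which the arm holds its last target. There are 200 camera calls.

### The job

The three orange grinder rollers look alike and can be told apart only by their weight: the solid one is the heaviest, the filled one is in between and the hollow one is the lightest. Put the solid roller on the red stand, the filled one on the yellow stand and the hollow one on the blue stand, slipping each over its post and pressing it and the stiff collar under it down until it is fully home on the rubber cushion. Press gently (no stand may be loaded with more than 30 N), tip no roller over, and leave the spanner, the knife and the stone where they lie.

Things in the scene. Friction and masses are not known exactly. Their poses are not given: they have to be found in the camera images.
- roller_1: one of three look-alike grinder rollers: upright orange cylinder, 50 mm diameter, 48 mm high, steel rings on both ends, 18 mm bore right through. One each is solid (560-680 g), filled (325-395 g) and hollow (145-175 g); only weight tells which, its number tells nothing. Origin: centre of its underside as it stands on the bench, z up along the bore
- roller_2: one of three look-alike grinder rollers: upright orange cylinder, 50 mm diameter, 48 mm high, steel rings on both ends, 18 mm bore right through. One each is solid (560-680 g), filled (325-395 g) and hollow (145-175 g); only weight tells which, its number tells nothing. Origin: centre of its underside as it stands on the bench, z up along the bore
- roller_3: one of three look-alike grinder rollers: upright orange cylinder, 50 mm diameter, 48 mm high, steel rings on both ends, 18 mm bore right through. One each is solid (560-680 g), filled (325-395 g) and hollow (145-175 g); only weight tells which, its number tells nothing. Origin: centre of its underside as it stands on the bench, z up along the bore
- stand_red: stand for the solid roller: fixed red square base, 80 x 80 mm, 20 mm high, with an upright steel post of 14 mm diameter at its centre; post top 60 mm above the bench, tapering over the last 8 mm to 6 mm across. Round the post's foot: a white collar, 32 mm across, in a black rubber cushion, 48 mm across, 4 mm proud of the base. Origin: centre of the underside, on the bench; z up
- red_seat (a point): point on the post's axis at the height of the top of the red stand's rubber cushion (24 mm above the bench), where the centre of the roller's underside lies once it is fully home. The cushion gives about 1 mm for each 6 N
- cushion_red: black rubber cushion of the red stand, 48 mm across, its top 24 mm above the bench, with the white collar that sits in it. Origin: on the post's axis, 12 mm below the cushion's top
- collar_red (a joint): travel of the red stand's white collar, m: at 0 its top is 12 mm above the rubber cushion, at 0.012 level with it, where the roller meets the cushion. Starts 0 to 4 mm down. Dry friction: a downward load of about 10 N moves it (the roller's own weight counts but is never enough); it stays where left
- stand_yellow: stand for the filled roller: fixed yellow square base, 80 x 80 mm, 20 mm high, with an upright steel post of 14 mm diameter at its centre; post top 60 mm above the bench, tapering over the last 8 mm to 6 mm across. Round the post's foot: a white collar, 32 mm across, in a black rubber cushion, 48 mm across, 4 mm proud of the base. Origin: centre of the underside, on the bench; z up
- yellow_seat (a point): point on the post's axis at the height of the top of the yellow stand's rubber cushion (24 mm above the bench), where the centre of the roller's underside lies once it is fully home. The cushion gives about 1 mm for each 6 N
- cushion_yellow: black rubber cushion of the yellow stand, 48 mm across, its top 24 mm above the bench, with the white collar that sits in it. Origin: on the post's axis, 12 mm below the cushion's top
- collar_yellow (a joint): travel of the yellow stand's white collar, m: at 0 its top is 12 mm above the rubber cushion, at 0.012 level with it, where the roller meets the cushion. Starts 0 to 4 mm down. Dry friction: a downward load of about 10 N moves it (the roller's own weight counts but is never enough); it stays where left
- stand_blue: stand for the hollow roller: fixed blue square base, 80 x 80 mm, 20 mm high, with an upright steel post of 14 mm diameter at its centre; post top 60 mm above the bench, tapering over the last 8 mm to 6 mm across. Round the post's foot: a white collar, 32 mm across, in a black rubber cushion, 48 mm across, 4 mm proud of the base. Origin: centre of the underside, on the bench; z up
- blue_seat (a point): point on the post's axis at the height of the top of the blue stand's rubber cushion (24 mm above the bench), where the centre of the roller's underside lies once it is fully home. The cushion gives about 1 mm for each 6 N
- cushion_blue: black rubber cushion of the blue stand, 48 mm across, its top 24 mm above the bench, with the white collar that sits in it. Origin: on the post's axis, 12 mm below the cushion's top
- collar_blue (a joint): travel of the blue stand's white collar, m: at 0 its top is 12 mm above the rubber cushion, at 0.012 level with it, where the roller meets the cushion. Starts 0 to 4 mm down. Dry friction: a downward load of about 10 N moves it (the roller's own weight counts but is never enough); it stays where left
- wrench: bystander: steel spanner about 160 mm long lying flat on the bench, at the left
- knife: bystander: finished knife with a wooden handle, about 230 mm long, lying flat on the bench, at the right
- stone: bystander: grey sharpening stone 50 x 150 x 25 mm lying on the bench beyond the stands
There are look-alikes about, which are no part of the job. Leave any green look-alike of the roller_2 alone.

How it is judged:
At the end, for the whole second after the job is handed in: Solid (heaviest) roller on the red stand, filled (middle) on yellow, hollow (lightest) on blue; each upright (within 0.08 rad) over its post, axis within 5 mm of the post's, underside no more than 2.5 mm above the cushion's top, at rest (((horizontal distance between roller_1 and red_seat below 0.005 m and z of roller_1 in the frame of red_seat below 0.0025 m and angle between roller_1's own z axis and vertical below 0.08 rad and linear speed of roller_1 below 0.02 m/s) or (horizontal distance between roller_2 and red_seat below 0.005 m and z of roller_2 in the frame of red_seat below 0.0025 m and angle between roller_2's own z axis and vertical below 0.08 rad and linear speed of roller_2 below 0.02 m/s) or (horizontal distance between roller_3 and red_seat below 0.005 m and z of roller_3 in the frame of red_seat below 0.0025 m and angle between roller_3's own z axis and vertical below 0.08 rad and linear speed of roller_3 below 0.02 m/s)) and contact force between cushion_red and anything else between 4.7 and 9 N and ((horizontal distance between roller_1 and yellow_seat below 0.005 m and z of roller_1 in the frame of yellow_seat below 0.0025 m and angle between roller_1's own z axis and vertical below 0.08 rad and linear speed of roller_1 below 0.02 m/s) or (horizontal distance between roller_2 and yellow_seat below 0.005 m and z of roller_2 in the frame of yellow_seat below 0.0025 m and angle between roller_2's own z axis and vertical below 0.08 rad and linear speed of roller_2 below 0.02 m/s) or (horizontal distance between roller_3 and yellow_seat below 0.005 m and z of roller_3 in the frame of yellow_seat below 0.0025 m and angle between roller_3's own z axis and vertical below 0.08 rad and linear speed of roller_3 below 0.02 m/s)) and contact force between cushion_yellow and anything else between 2.5 and 4.7 N and ((horizontal distance between roller_1 and blue_seat below 0.005 m and z of roller_1 in the frame of blue_seat below 0.0025 m and angle between roller_1's own z axis and vertical below 0.08 rad and linear speed of roller_1 below 0.02 m/s) or (horizontal distance between roller_2 and blue_seat below 0.005 m and z of roller_2 in the frame of blue_seat below 0.0025 m and angle between roller_2's own z axis and vertical below 0.08 rad and linear speed of roller_2 below 0.02 m/s) or (horizontal distance between roller_3 and blue_seat below 0.005 m and z of roller_3 in the frame of blue_seat below 0.0025 m and angle between roller_3's own z axis and vertical below 0.08 rad and linear speed of roller_3 below 0.02 m/s)) and contact force between cushion_blue and anything else between 0.8 and 2.5 N); the robot touches nothing.
It fails at once if a stand is loaded with more than 30 N (contact force between any of stand_yellow, stand_red, stand_blue and anything else above 30 N).
It fails at once if a roller is tipped over (more than 45 degrees) (angle between any of roller_1, roller_2, roller_3's own z axis and vertical above 0.785 rad).
It fails at once if the spanner, the knife or the stone is moved by more than 20 mm (distance of any of wrench, knife, stone from where it was at the start of the episode above 0.02 m).
It also fails if it takes over 67 s, if anything falls off the work surface, if the arm or the gripper's body presses on something with over 40 N, if the wrist force passes 120 N, or if a joint passes its speed limit or range.

## Working session

There is one attempt and no reset: what is moved stays moved. The work goes in short steps, Python scripts to look and compute and a tool call to move; the robot and the scene stay as the last step left them, time stands still between calls to the robot, and variables do not carry over. Pictures are saved under pics/ and viewed, at most 10 in all, crops included, and the job is handed in when it is done.

Besides the shell and the picture viewer there is one more tool, called after "Call:" by a JSON object that holds its "op" and its "data". send_rows: Moves the arm, as the interface text tells. Its arguments: {"type":"object","properties":{"moves":{"type":"array","items":{"type":"array","items":{"type":"number"}}},"fingers":{"type":"number"},"force":{"type":"number"}},"required":["moves"]}

```bash
mkdir -p pics; ls; python3 - <<'E'
from bench import manip
import cv2
s=manip.get_state(); print(s)
for n in("scene","side"):
    cv2.imwrite(f"pics/{n}0.png",manip.snapshot(n)[...,::-1]); 
    i=manip.camera_info(n); print(n,i)
i=manip.camera_info("wrist");cv2.imwrite("pics/wrist0.png",manip.snapshot("wrist")[...,::-1]);print(i)
E
```

```text
pics
{'t': 0.0, 'joint_positions': array([-3.78185749e-02,  1.16462098e-01,  1.44229839e+00, -3.51385572e-05,
        1.58402369e+00, -3.78028306e-02]), 'qvel': array([-0.00037576,  0.00057063, -0.00047625,  0.00054136, -0.0008657 ,
        0.00023104]), 'effort': array([-2.39607485e-03, -7.21266031e+01, -6.22611737e+01,  7.77577632e-02,
        2.38535833e-02, -2.17692599e-05]), 'tcp_pos': array([ 6.74772783e-01, -2.35027219e-05,  2.17900733e-01]), 'tool_rot': array([-4.24945193e-04,  7.07112379e-01,  7.07100932e-01, -4.17923056e-04]), 'force': array([ 0.36822137, -1.19212094, -0.28984937]), 'ft_torque': array([-0.04693682, -0.01856457, -0.02972223]), 'grasp_force': 0.0, 'gripper_width': 0.09300477842322531}
scene {'mtx': array([[616.57388838,   0.        , 323.91893796],
       [  0.        , 616.57388838, 231.4559586 ],
       [  0.        ,   0.        ,   1.        ]]), 'R': array([[ 0.64673129,  0.7626775 ,  0.00785328],
       [ 0.55820338, -0.46627566, -0.68629148],
       [-0.51975727,  0.44822991, -0.72728422]]), 't': array([-0.38642274, -0.28305538,  1.78726029])}
side {'mtx': array([[588.12252562,   0.        , 309.88370492],
       [  0.        , 588.12252562, 233.23476151],
       [  0.        ,   0.        ,   1.        ]]), 'R': array([[-0.8664826 , -0.49913325,  0.00859697],
       [-0.32739954,  0.55518837, -0.76457532],
       [ 0.37685203, -0.66530585, -0.64447706]]), 't': array([0.49258798, 0.21742641, 1.31011847])}
{'mtx': array([[371.64829954,   0.        , 324.9016854 ],
       [  0.        , 371.64829954, 237.86454567],
       [  0.        ,   0.        ,   1.        ]]), 'R': array([[ 9.99999771e-01,  1.87464448e-04, -6.49855163e-04],
       [ 3.66165672e-04, -9.57890512e-01,  2.87133477e-01],
       [-5.68662775e-04, -2.87133650e-01, -9.57890361e-01]]), 't': array([-0.67549318, -0.03499223,  0.39230533])}
```

View pics/scene0.png

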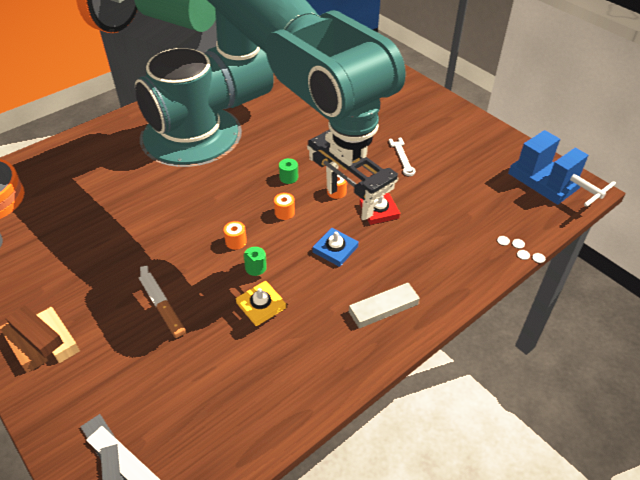

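View pics/side0.png

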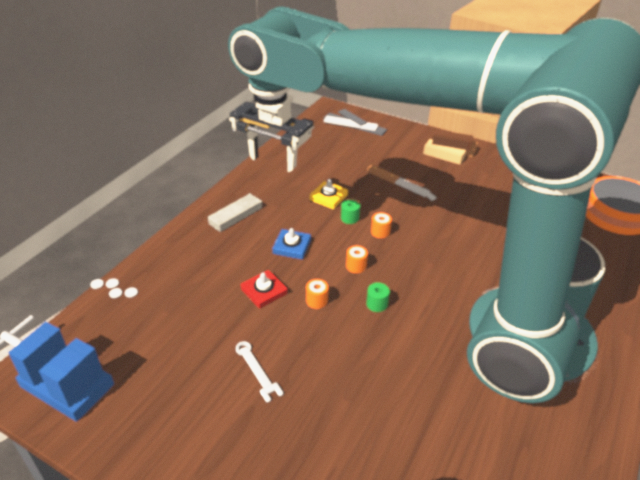

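View pics/wrist0.png

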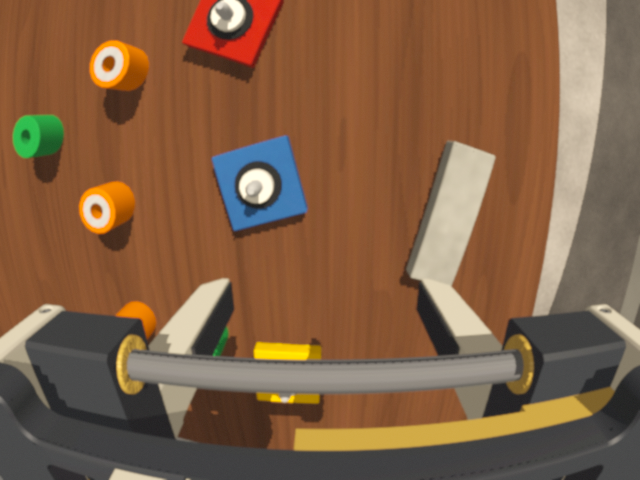

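Orange rollers: scene (235,235), (285,205), (337,187, partly occluded); side (381,224), (357,259), (317,293). Green look-alikes to be avoided: scene (288,170), (255,260), and side (350,211), (378,297). Stands in side view: red (264,288), blue (291,243), yellow (329,194). The orange bucket at the image edges isn't a roller.

```bash
cat > h.py <<'E'
import numpy as np,cv2
HSV={'orange':((6,170,120),(17,255,255)),'red':((0,170,90),(4,255,255)),'yellow':((22,170,90),(32,255,255)),'blue':((100,150,70),(125,255,255)),'green':((50,150,50),(80,255,255))}
def blobs(im,c,amin=60):
    h=cv2.cvtColor(im,cv2.COLOR_RGB2HSV); m=cv2.inRange(h,*[np.array(v) for v in HSV[c]])
    m=cv2.morphologyEx(m,cv2.MORPH_CLOSE,np.ones((3,3)))
    out=[]
    for k in cv2.findContours(m,cv2.RETR_EXTERNAL,cv2.CHAIN_APPROX_NONE)[0]:
        k=cv2.convexHull(k); a=cv2.contourArea(k)
        if a>amin:
            M=cv2.moments(k); out.append((M['m10']/M['m00'],M['m01']/M['m00'],a,k))
    return out
def cast(info,u,v,z,fish=False):
    K,R,t=info['mtx'],info['R'],info['t']
    x=(u-K[0,2])/K[0,0];y=(v-K[1,2])/K[1,1]
    if fish:
        r=np.hypot(x,y); d=np.array([x/r*np.sin(r),y/r*np.sin(r),np.cos(r)])
    else: d=np.array([x,y,1.])
    c=-R.T@t; d=R.T@d
    return c+d*(z-c[2])/d[2]
E
python3 - <<'E'
from bench import manip
import cv2,numpy as np
from h import *
for n in("scene","side","wrist"):
    im=cv2.imread(f"pics/{n}0.png")[...,::-1].copy(); i=manip.camera_info(n)
    for c,z in(('orange',.024),('red',.01),('blue',.01),('yellow',.01),('green',.024)):
        for u,v,a,k in blobs(im,c):
            p=cast(i,u,v,z,n=='wrist')
            if .3<p[0]<1 and abs(p[1])<.45: print(n,c,int(u),int(v),int(a),p.round(4))
E
```

```text
scene orange 277 411 90 [ 0.8631 -0.3417  0.024 ]
scene orange 255 387 198 [ 0.7964 -0.3426  0.024 ]
scene orange 338 386 361 [ 0.8977 -0.2173  0.024 ]
scene orange 272 373 108 [ 0.7915 -0.2988  0.024 ]
scene orange 330 372 190 [ 0.8645 -0.2094  0.024 ]
scene orange 296 363 163 [ 0.8039 -0.2488  0.024 ]
scene orange 187 341 75 [ 0.6195 -0.3885  0.024 ]
scene orange 197 353 1808 [ 0.6566 -0.3878  0.024 ]
scene orange 224 331 73 [ 0.6479 -0.3148  0.024 ]
scene orange 459 320 200 [0.945  0.0834 0.024 ]
scene orange 309 316 85 [ 0.7339 -0.1559  0.024 ]
scene orange 144 303 87 [ 0.4751 -0.4079  0.024 ]
scene orange 247 286 90 [ 0.5821 -0.2107  0.024 ]
scene orange 288 286 94 [ 0.6408 -0.1402  0.024 ]
scene orange 181 257 101 [ 0.4132 -0.2777  0.024 ]
scene orange 201 256 125 [ 0.4419 -0.2402  0.024 ]
scene orange 418 255 130 [0.7624 0.1487 0.024 ]
scene orange 166 255 160 [ 0.386 -0.3    0.024]
scene orange 446 253 68 [0.8001 0.2044 0.024 ]
scene orange 186 246 157 [ 0.3922 -0.251   0.024 ]
scene orange 433 243 159 [0.7576 0.2054 0.024 ]
scene orange 377 266 2242 [0.7251 0.053  0.024 ]
sc
[... 1353 characters left out ...]
0.1868  0.01  ]
side green 377 296 400 [0.3326 0.0991 0.024 ]
side green 349 210 254 [ 0.533  -0.1548  0.024 ]
wrist orange 138 316 968 [ 0.4488 -0.1288  0.024 ]
wrist orange 106 205 2405 [0.4299 0.0082 0.024 ]
wrist orange 118 65 2557 [0.4564 0.1617 0.024 ]
wrist orange 189 26 245 [0.5396 0.1919 0.024 ]
wrist red 232 28 4584 [0.5815 0.1889 0.01  ]
wrist blue 259 183 5785 [0.6086 0.025  0.01  ]
wrist yellow 440 426 7098 [ 0.8431 -0.318   0.01  ]
wrist yellow 303 398 196 [ 0.648  -0.2529  0.01  ]
wrist yellow 268 397 146 [ 0.6016 -0.2519  0.01  ]
wrist yellow 285 350 1000 [ 0.6286 -0.1759  0.01  ]
wrist green 220 343 125 [ 0.5525 -0.1586  0.024 ]
wrist green 37 135 1657 [0.3307 0.0992 0.024 ]
```

Call:
{"op": "send_rows", "data": {"moves": [[1,-1,0.6,0,0,0],[1,-1,0.6,0,0,0],[1,-1,0.6,0,0,0],[1,-1,0.6,0,0,0]], "fingers": 0.8, "force": 45}}

```text
t: 0.55
tcp_pos: [0.5527, 0.1214, 0.1451]
tool_rot: [-0.001, 0.707, 0.707, -0.0]
force: [0.5, 0.3, 0.4]
gripper_width: 0.0747
grasp_force: 0.0
```

Call:
{"op": "send_rows", "data": {"moves": [[0.34,-0.82,0.14,0,0,0],[0.34,-0.82,0.14,0,0,0],[0.34,-0.82,0.14,0,0,0],[0.34,-0.82,0.14,0,0,0],[0.34,-0.82,0.14,0,0,0],[0.34,-0.82,0.14,0,0,0]]}}

```text
t: 1.15
tcp_pos: [0.4576, 0.1604, 0.1301]
tool_rot: [0.0, 0.707, 0.707, 0.0]
force: [0.0, -0.1, 0.3]
gripper_width: 0.0747
grasp_force: 0.0
```

```bash
cat >> h.py <<'E'
def look(manip,name,cols=('orange','red','blue','yellow'),save=True):
    s=manip.get_state(); i=manip.camera_info('wrist'); im=manip.snapshot('wrist')
    print('t',round(s['t'],2),'tcp',s['tcp_pos'].round(4),'F',s['force'].round(2),'w',round(s['gripper_width'],4))
    if save: cv2.imwrite(f'pics/{name}.png',im[...,::-1])
    for c in cols:
        z=.024 if c in('orange','green') else .01
        for u,v,a,k in blobs(im,c,900):
            p=cast(i,u,v,z,True); x,y,w,h=cv2.boundingRect(k)
            if .3<p[0]<.8 and abs(p[1])<.3 and y>1: print(c,int(u),int(v),int(a),'box',x,y,w,h,p.round(4))
    return im,i
E
python3 - <<'E'
from bench import manip
from h import *
im,i=look(manip,'w1')
s=manip.get_state();print(s['tool_rot'].round(4))
E
```

```text
t 1.15 tcp [0.4576 0.1604 0.1301] F [ 0.03 -0.09  0.28] w 0.0747
orange 296 408 1560 box 268 394 57 34 [ 0.4304 -0.0163  0.024 ]
orange 325 237 4666 box 289 196 74 83 [0.4591 0.1577 0.024 ]
orange 484 178 7048 box 436 121 100 130 [0.5845 0.2063 0.024 ]
red 473 185 9110 box 413 123 121 126 [0.5804 0.1979 0.01  ]
[ 0.000e+00  7.074e-01  7.068e-01 -1.000e-04]
```

View pics/w1.png

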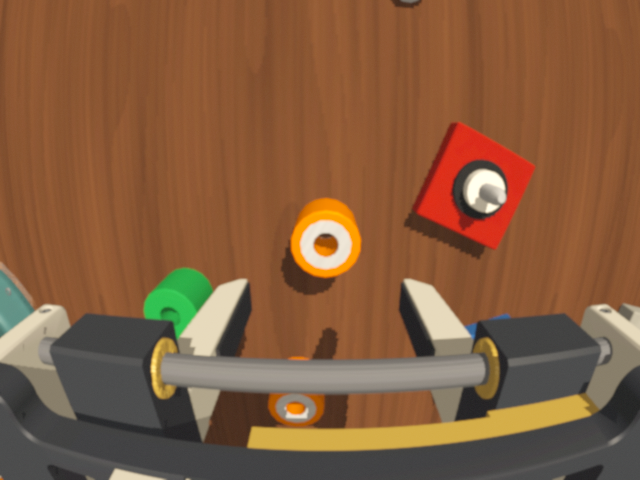

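The picture shows roller A's top ring at (326,243) between the fingers, the green look-alike at (180,300), roller B at (297,407), and the red stand's post at about (487,193).

```bash
cat >> h.py <<'E'
def white(im,i,z=.048,box=None,amin=300):
    h=cv2.cvtColor(im,cv2.COLOR_RGB2HSV); m=cv2.inRange(h,np.array((0,0,150)),np.array((180,60,255)))
    for k in cv2.findContours(m,cv2.RETR_EXTERNAL,cv2.CHAIN_APPROX_NONE)[0]:
        k=cv2.convexHull(k);a=cv2.contourArea(k)
        if a>amin:
            (u,v),(w,hh),_=cv2.fitEllipse(k)
            if .6<w/hh<1.6 and a>.7*w*hh*.78 and w<110: print('white',int(u),int(v),round(w),round(hh),cast(i,u,v,z,True).round(4))
def cushion(im,i,c):
    # inner (non-coloured) disc of a stand: the cushion's rim at z=.024
    h=cv2.cvtColor(im,cv2.COLOR_RGB2HSV)
    for u,v,a,k in blobs(im,c,2500):
        f=np.zeros(im.shape[:2],np.uint8);cv2.fillPoly(f,[k],255);f=cv2.erode(f,np.ones((5,5)))
        m=cv2.inRange(h,np.array((0,0,0)),np.array((180,255,70)))&f
        n=[q for q in cv2.findContours(m,cv2.RETR_EXTERNAL,cv2.CHAIN_APPROX_NONE)[0] if cv2.contourArea(cv2.convexHull(q))>600]
        for q in n:
            (x,y),(w,hh),_=cv2.fitEllipse(cv2.convexHull(q)); print(c,'cushion',int(x),int(y),round(w),round(hh),cast(i,x,y,.024,True).round(4))
E
python3 - <<'E'
from bench import manip
from h import *
im=cv2.imread('pics/w1.png')[...,::-1].copy();i=manip.camera_info('wrist')
white(im,i);cushion(im,i,'red')
E
```

```text
white 36 339 58 79 [0.1626 0.0561 0.048 ]
white 325 244 46 49 [0.4587 0.1601 0.048 ]
white 484 190 41 44 [0.5739 0.2006 0.048 ]
red cushion 479 189 52 57 [0.5801 0.1975 0.024 ]
```

Call:
{"op": "send_rows", "data": {"moves": [[0,0.01,0.4,0,0,0],[0,0.01,0.8,0,0,0],[0,0.01,0.98,0,0,0],[0,0.01,0.98,0,0,0]]}}

```text
t: 1.6
tcp_pos: [0.4565, 0.1598, 0.009]
tool_rot: [-0.001, 0.707, 0.707, -0.003]
force: [0.6, 0.0, 0.6]
gripper_width: 0.0742
grasp_force: 0.0
```

Call:
{"op": "send_rows", "data": {"moves": [[0,0,0,0,0,0],[0,0,0,0,0,0],[0,0,0,0,0,0],[0,0,0,0,0,0],[0,0,0,0,0,0]], "fingers": 0.2, "force": 45}}

```text
t: 2.1
tcp_pos: [0.4585, 0.161, 0.0136]
tool_rot: [0.001, 0.707, 0.707, 0.001]
force: [0.1, -1.1, 6.8]
gripper_width: 0.0489
grasp_force: 45.0
```

Call:
{"op": "send_rows", "data": {"moves": [[0,0,-0.3,0,0,0],[0,0,-0.6,0,0,0],[0,0,-0.8,0,0,0],[0,0,-0.8,0,0,0],[0,0,-0.8,0,0,0],[0,0,-0.8,0,0,0],[0,0,-0.8,0,0,0]]}}

```text
t: 2.8
tcp_pos: [0.4572, 0.1606, 0.1069]
tool_rot: [-0.0, 0.707, 0.707, -0.001]
force: [-0.1, -0.6, -1.7]
gripper_width: 0.0493
grasp_force: 45.0
```

```bash
python3 - <<'E'
from bench import manip
from h import *
F=[]
for n in range(6):
    im,i=(manip.snapshot('wrist'),manip.camera_info('wrist')); F.append(manip.get_state()['force'])
print(np.round(F,2)); look(manip,'w2'); cushion(im,i,'red');white(im,i,.145)
E
```

```text
[[-0.01  0.81 -1.98]
 [-0.09  0.39 -1.29]
 [-0.06  0.28 -0.68]
 [-0.77 -0.05 -2.05]
 [-0.33  0.47 -1.51]
 [-0.53  0.   -1.53]]
t 3.1 tcp [0.4577 0.1608 0.108 ] F [-0.53  0.   -1.53] w 0.0495
orange 294 411 1879 box 265 394 59 35 [0.4314 0.0018 0.024 ]
orange 324 332 1060 box 305 316 41 34 [0.4586 0.0876 0.024 ]
orange 324 305 11712 box 265 239 120 121 [0.4585 0.1114 0.024 ]
orange 501 183 6812 box 456 121 95 139 [0.5888 0.2066 0.024 ]
red 483 191 10382 box 419 123 129 135 [0.58  0.198 0.01 ]
yellow 376 427 9955 box 193 404 364 45 [ 0.51   -0.0365  0.01  ]
red cushion 490 194 55 62 [0.5802 0.1976 0.024 ]
white 47 341 72 95 [0.3121 0.1439 0.145 ]
white 324 330 71 85 [0.4584 0.162  0.145 ]
white 497 196 44 47 [0.5246 0.2175 0.145 ]
```

Call:
{"op": "send_rows", "data": {"moves": [[-0.4,0.3,0,0,0,0],[-0.7,0.6,0,0,0,0],[-1,0.8,0,0,0,0],[-1,0.8,0,0,0,0]]}}

```text
t: 3.55
tcp_pos: [0.5559, 0.0371, 0.1079]
tool_rot: [0.0, 0.708, 0.706, -0.0]
force: [-0.2, 1.0, -2.0]
gripper_width: 0.0493
grasp_force: 45.0
```

Call:
{"op": "send_rows", "data": {"moves": [[-0.35,0.25,0,0,0,0],[-0.58,0.44,0,0,0,0],[-0.58,0.44,0,0,0,0],[-0.58,0.44,0,0,0,0],[-0.58,0.44,0,0,0,0],[-0.58,0.44,0,0,0,0]]}}

```text
t: 4.15
tcp_pos: [0.6062, -0.0279, 0.1084]
tool_rot: [0.0, 0.707, 0.707, 0.0]
force: [0.3, 0.4, -1.2]
gripper_width: 0.0493
grasp_force: 45.0
```

```bash
python3 - <<'E'
from bench import manip
from h import *
im,i=look(manip,'w3'); cushion(im,i,'blue');white(im,i,.145);white(im,i,.034)
for c in('blue',):
  for n in('side','scene'):
    pass
E
```

```text
t 4.15 tcp [ 0.6062 -0.0279  0.1084] F [ 0.26  0.43 -1.16] w 0.0493
orange 324 332 1059 box 305 316 41 34 [ 0.6072 -0.1013  0.024 ]
orange 324 305 11690 box 265 240 121 120 [ 0.607  -0.0775  0.024 ]
orange 98 198 4814 box 58 162 84 78 [0.4296 0.0081 0.024 ]
blue 327 165 12412 box 260 100 134 133 [0.6085 0.0254 0.01  ]
yellow 371 421 14571 box 191 392 367 57 [ 0.6529 -0.2152  0.01  ]
blue cushion 327 167 68 68 [0.6085 0.0255 0.024 ]
white 324 330 70 85 [ 0.6068 -0.0269  0.145 ]
white 84 204 35 47 [0.5064 0.0266 0.145 ]
white 327 168 50 52 [0.6078 0.0377 0.145 ]
white 324 330 70 85 [ 0.6068 -0.0934  0.034 ]
white 84 204 35 47 [0.4212 0.0055 0.034 ]
white 327 168 50 52 [0.6087 0.0261 0.034 ]
```

Call:
{"op": "send_rows", "data": {"moves": [[0.3,0.014,0,0,0,0],[0.437,0.014,0,0,0,0],[0.437,0.014,0,0,0,0],[0.437,0.014,0,0,0,0],[0.437,0.014,0.15,0,0,0],[0.437,0.014,0.28,0,0,0],[0.437,0.014,0.34,0,0,0],[0.437,0.014,0.4,0,0,0],[0.437,0.014,0.44,0,0,0],[0.437,0.014,0.44,0,0,0]]}}

```text
t: 5.2
tcp_pos: [0.6079, 0.0242, 0.0539]
tool_rot: [-0.001, 0.707, 0.707, 0.0]
force: [1.9, 8.1, -6.0]
gripper_width: 0.0492
grasp_force: 45.0
```

```bash
python3 - <<'E'
from bench import manip
from h import *
im,i=look(manip,'w4',('orange',)); white(im,i,.09)
E
```

```text
t 5.2 tcp [0.6079 0.0242 0.0539] F [ 1.93  8.13 -5.99] w 0.0492
orange 324 332 1062 box 305 316 41 34 [ 0.6087 -0.016   0.024 ]
orange 71 286 5688 box 25 243 92 92 [0.4314 0.009  0.024 ]
orange 324 306 11472 box 265 241 121 119 [0.6087 0.0021 0.024 ]
white 324 329 70 85 [0.6086 0.0249 0.09  ]
```

Call:
{"op": "send_rows", "data": {"moves": [[0,0,0,0,0,0],[0,0,0,0,0,0],[0,0,0,0,0,0]]}}

```text
t: 5.55
tcp_pos: [0.6079, 0.0242, 0.054]
tool_rot: [-0.001, 0.707, 0.707, 0.0]
force: [2.7, 7.7, -6.4]
gripper_width: 0.0494
grasp_force: 45.0
```

Call:
{"op": "send_rows", "data": {"moves": [[0.008,0,0,0,0,0],[0.012,0,0,0,0,0],[0.012,0,0,0,0,0],[0.012,0,0,0,0,0]]}}

```text
t: 5.95
tcp_pos: [0.6083, 0.0249, 0.0553]
tool_rot: [0.0, 0.707, 0.707, -0.0]
force: [0.1, 0.5, -1.4]
gripper_width: 0.0491
grasp_force: 45.0
```

Call:
{"op": "send_rows", "data": {"moves": [[0.01,0,0,0,0,0],[0.01,0,0.015,0,0,0],[0.01,0,0.03,0,0,0],[0.01,0,0.045,0,0,0],[0.01,0,0.06,0,0,0],[0.01,0,0.07,0,0,0],[0.01,0,0.075,0,0,0],[0.01,0,0.075,0,0,0]]}}

```text
t: 6.75
tcp_pos: [0.6083, 0.0262, 0.0467]
tool_rot: [-0.0, 0.707, 0.707, -0.0]
force: [-2.5, -0.0, 2.7]
gripper_width: 0.0492
grasp_force: 45.0
```

Call:
{"op": "send_rows", "data": {"moves": [[0,0,0.006,0,0,0],[0,0,0.012,0,0,0],[0,0,0.018,0,0,0],[0,0,0.024,0,0,0],[0,0,0.03,0,0,0],[0,0,0.036,0,0,0],[0,0,0.042,0,0,0],[0,0,0.048,0,0,0],[0,0,0.05,0,0,0]]}}

```text
t: 7.65
tcp_pos: [0.6084, 0.0263, 0.041]
tool_rot: [0.0, 0.707, 0.707, 0.0]
force: [-4.0, 1.0, 8.5]
gripper_width: 0.0486
grasp_force: 45.0
```

Call:
{"op": "send_rows", "data": {"moves": [[0,0,0.006,0,0,0],[0,0,0.012,0,0,0],[0,0,0.018,0,0,0],[0,0,0.024,0,0,0],[0,0,0.03,0,0,0],[0,0,0.034,0,0,0],[0,0,0.034,0,0,0]]}}

```text
t: 8.35
tcp_pos: [0.6084, 0.0263, 0.0369]
tool_rot: [0.0, 0.707, 0.707, 0.0]
force: [-4.4, 0.3, 8.9]
gripper_width: 0.0489
grasp_force: 45.0
```

Step on in ~0.4 mm steps, watching the rise that marks the cushion.

Call:
{"op": "send_rows", "data": {"moves": [[0,0,0.003,0,0,0],[0,0,0.006,0,0,0],[0,0,0.009,0,0,0],[0,0,0.009,0,0,0]]}}

```text
t: 8.75
tcp_pos: [0.6084, 0.0263, 0.0359]
tool_rot: [0.0, 0.707, 0.707, 0.0]
force: [-5.2, 0.7, 8.6]
gripper_width: 0.0492
grasp_force: 45.0
```

Call:
{"op": "send_rows", "data": {"moves": [[0,0,0.003,0,0,0],[0,0,0.006,0,0,0],[0,0,0.006,0,0,0]]}}

```text
t: 9.05
tcp_pos: [0.6084, 0.0263, 0.0354]
tool_rot: [0.0, 0.707, 0.707, 0.0]
force: [-5.7, -0.3, 11.6]
gripper_width: 0.0494
grasp_force: 45.0
```

Call:
{"op": "send_rows", "data": {"moves": [[0,0,0.003,0,0,0],[0,0,0.006,0,0,0],[0,0,0.008,0,0,0],[0,0,0.008,0,0,0]]}}

```text
t: 9.45
tcp_pos: [0.6084, 0.0263, 0.0348]
tool_rot: [0.0, 0.707, 0.707, 0.0]
force: [-9.0, -0.1, 14.9]
gripper_width: 0.0494
grasp_force: 45.0
```

Call:
{"op": "send_rows", "data": {"moves": [[0,-0.004,0,0,0,0],[0,-0.006,0.003,0,0,0],[0,-0.006,0.005,0,0,0],[0,-0.006,0.005,0,0,0]]}}

```text
t: 9.85
tcp_pos: [0.6083, 0.0263, 0.0347]
tool_rot: [0.001, 0.707, 0.707, 0.001]
force: [-4.8, -0.7, 15.1]
gripper_width: 0.0491
grasp_force: 45.0
```

Call:
{"op": "send_rows", "data": {"moves": [[0,0,0,0,0,0],[0,0,0,0,0,0],[0,0,0,0,0,0],[0,0,-0.2,0,0,0],[0,0,-0.5,0,0,0],[0,0,-0.72,0,0,0],[0,-0.3,-0.75,0,0,0],[-0.1,-0.6,-0.75,0,0,0],[-0.14,-1,-0.75,0,0,0]], "fingers": 0.75}}

```text
t: 10.75
tcp_pos: [0.4868, 0.0091, 0.1227]
tool_rot: [0.0, 0.707, 0.707, -0.0]
force: [0.3, 0.2, 0.9]
gripper_width: 0.0702
grasp_force: 0.0
```

Call:
{"op": "send_rows", "data": {"moves": [[0,-0.3,0,0,0,0],[0,-0.47,0,0,0,0],[0,-0.47,0,0,0,0],[0,-0.47,0,0,0,0],[0,-0.47,0,0,0,0]]}}

```text
t: 11.25
tcp_pos: [0.4318, 0.0095, 0.123]
tool_rot: [-0.0, 0.707, 0.707, -0.0]
force: [-0.7, -0.0, 1.2]
gripper_width: 0.0697
grasp_force: 0.0
```

```bash
python3 - <<'E'
from bench import manip
from h import *
im,i=look(manip,'w5'); white(im,i,.048);white(im,i,.072)
E
```

```text
t 11.25 tcp [0.4318 0.0095 0.123 ] F [-0.74 -0.01  1.2 ] w 0.0697
orange 328 411 1817 box 299 395 60 34 [ 0.4362 -0.1631  0.024 ]
orange 324 241 4888 box 288 199 75 85 [0.4325 0.0057 0.024 ]
orange 556 227 4709 box 515 191 82 78 [0.6305 0.0178 0.024 ]
blue 523 211 6545 box 483 163 86 107 [0.6022 0.0282 0.01  ]
white 39 341 69 79 [ 0.1481 -0.0913  0.048 ]
white 324 248 48 50 [0.4323 0.0082 0.048 ]
white 570 235 34 47 [0.6288 0.0184 0.048 ]
white 520 9 26 41 [0.5719 0.1858 0.048 ]
white 39 341 69 79 [ 0.1762 -0.0734  0.072 ]
white 324 248 48 50 [0.4323 0.0162 0.072 ]
white 570 235 34 47 [0.6094 0.0254 0.072 ]
white 520 9 26 41 [0.5581 0.1762 0.072 ]
```

View pics/w5.png

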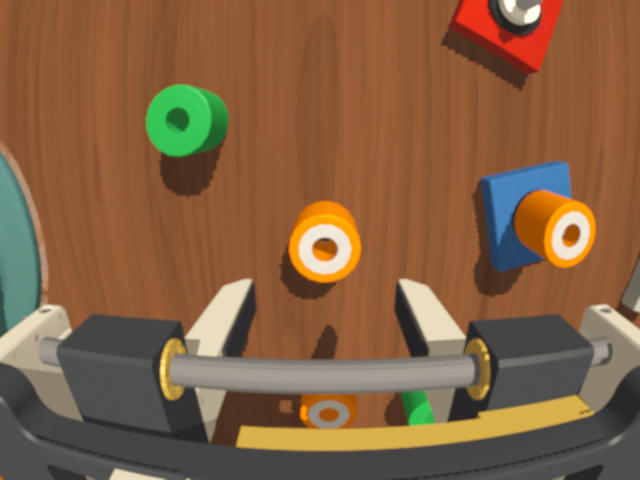

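Roller A sits on the blue stand (570,235 → 0.609, 0.025, upright); roller B's ring is at (324,248), roller C at (329,411).

Call:
{"op": "send_rows", "data": {"moves": [[-0.01,0,0.4,0,0,0],[-0.01,0,0.75,0,0,0],[-0.01,0,0.925,0,0,0],[-0.01,0,0.925,0,0,0],[-0.01,0,0.925,0,0,0]]}}

```text
t: 11.8
tcp_pos: [0.4317, 0.0083, 0.0125]
tool_rot: [-0.0, 0.707, 0.707, -0.0]
force: [-0.2, 0.6, 0.1]
gripper_width: 0.0696
grasp_force: 0.0
```

Call:
{"op": "send_rows", "data": {"moves": [[0,0,0,0,0,0],[0,0,0,0,0,0],[0,0,0,0,0,0],[0,0,0,0,0,0],[0,0,0,0,0,0]], "fingers": 0.2, "force": 45}}

```text
t: 12.3
tcp_pos: [0.4317, 0.0083, 0.013]
tool_rot: [0.001, 0.707, 0.707, 0.0]
force: [-1.4, 0.4, 7.4]
gripper_width: 0.0502
grasp_force: 45.0
```

Call:
{"op": "send_rows", "data": {"moves": [[0,0,-0.3,0,0,0],[0,0,-0.6,0,0,0],[0,0,-0.8,0,0,0],[0,0,-0.8,0,0,0],[0,0,-0.8,0,0,0],[0,0,-0.8,0,0,0],[0,0,-0.8,0,0,0]]}}

```text
t: 13.0
tcp_pos: [0.4305, 0.0083, 0.1063]
tool_rot: [-0.001, 0.707, 0.707, -0.001]
force: [0.0, 0.3, -5.1]
gripper_width: 0.0503
grasp_force: 45.0
```

```bash
python3 - <<'E'
from bench import manip
from h import *
F=[]
for n in range(6):
    im,i=(manip.snapshot('wrist'),manip.camera_info('wrist')); F.append(manip.get_state()['force'])
print(np.mean(F,0).round(2),np.std(F,0).round(2)); im,i=look(manip,'w6',()); white(im,i,.144);cushion(im,i,'red')
E
```

```text
[-0.09 -0.42 -5.45] [0.41 0.78 0.34]
t 13.3 tcp [0.4311 0.0083 0.1078] F [-0.54  0.52 -5.14] w 0.0502
white 324 329 71 85 [0.4318 0.0095 0.144 ]
white 583 239 34 49 [0.5464 0.0474 0.144 ]
red cushion 524 10 31 50 [0.5796 0.1877 0.024 ]
```

Weight ≈ 5.4 N: solid, so it goes on red.

Call:
{"op": "send_rows", "data": {"moves": [[0.4,0.3,0,0,0,0],[0.7,0.6,0,0,0,0],[1,0.8,0,0,0,0],[1,0.8,0,0,0,0]]}}

```text
t: 13.75
tcp_pos: [0.5291, 0.1318, 0.1072]
tool_rot: [-0.001, 0.706, 0.708, 0.0]
force: [-1.5, -0.5, -5.7]
gripper_width: 0.0498
grasp_force: 45.0
```

Call:
{"op": "send_rows", "data": {"moves": [[0.35,0.25,0,0,0,0],[0.58,0.445,0,0,0,0],[0.58,0.445,0,0,0,0],[0.58,0.445,0,0,0,0],[0.58,0.445,0.12,0,0,0],[0.58,0.445,0.24,0,0,0],[0.58,0.445,0.32,0,0,0],[0.58,0.445,0.38,0,0,0],[0.58,0.445,0.42,0,0,0],[0.58,0.445,0.42,0,0,0]]}}

```text
t: 14.75
tcp_pos: [0.5803, 0.1977, 0.0569]
tool_rot: [-0.0, 0.707, 0.707, -0.0]
force: [0.4, 0.6, -5.2]
gripper_width: 0.0501
grasp_force: 45.0
```

Call:
{"op": "send_rows", "data": {"moves": [[0,0,0.02,0,0,0],[0,0,0.04,0,0,0],[0,0,0.06,0,0,0],[0,0,0.075,0,0,0],[0,0,0.085,0,0,0],[0,0,0.09,0,0,0],[0,0,0.095,0,0,0],[0,0,0.095,0,0,0]]}}

```text
t: 15.55
tcp_pos: [0.5806, 0.1979, 0.0462]
tool_rot: [0.0, 0.707, 0.707, -0.0]
force: [0.7, -0.6, -5.4]
gripper_width: 0.05
grasp_force: 45.0
```

Call:
{"op": "send_rows", "data": {"moves": [[0,0,0.006,0,0,0],[0,0,0.012,0,0,0],[0,0,0.018,0,0,0],[0,0,0.024,0,0,0],[0,0,0.03,0,0,0],[0,0,0.036,0,0,0],[0,0,0.042,0,0,0],[0,0,0.046,0,0,0]]}}

```text
t: 16.35
tcp_pos: [0.5807, 0.1979, 0.0408]
tool_rot: [0.0, 0.707, 0.707, 0.0]
force: [-2.3, 0.9, 4.5]
gripper_width: 0.0501
grasp_force: 45.0
```

Call:
{"op": "send_rows", "data": {"moves": [[0,0,0.006,0,0,0],[0,0,0.012,0,0,0],[0,0,0.018,0,0,0],[0,0,0.024,0,0,0],[0,0,0.03,0,0,0],[0,0,0.036,0,0,0],[0,0,0.036,0,0,0]]}}

```text
t: 17.05
tcp_pos: [0.5807, 0.1979, 0.0363]
tool_rot: [0.0, 0.707, 0.707, 0.0]
force: [-0.6, -0.3, 3.7]
gripper_width: 0.0496
grasp_force: 45.0
```

Call:
{"op": "send_rows", "data": {"moves": [[0,0,0.003,0,0,0],[0,0,0.006,0,0,0],[0,0,0.009,0,0,0],[0,0,0.009,0,0,0]]}}

```text
t: 17.45
tcp_pos: [0.5806, 0.1979, 0.0353]
tool_rot: [0.0, 0.707, 0.707, 0.0]
force: [-0.3, -0.6, 4.1]
gripper_width: 0.0498
grasp_force: 45.0
```

Call:
{"op": "send_rows", "data": {"moves": [[0,0,0.003,0,0,0],[0,0,0.006,0,0,0],[0,0,0.009,0,0,0],[0,0,0.009,0,0,0]]}}

```text
t: 17.85
tcp_pos: [0.5807, 0.1979, 0.0346]
tool_rot: [0.0, 0.707, 0.707, 0.0]
force: [-2.2, -0.0, 9.0]
gripper_width: 0.05
grasp_force: 45.0
```

Call:
{"op": "send_rows", "data": {"moves": [[0,0,0.003,0,0,0],[0,0,0.006,0,0,0],[0,0,0.006,0,0,0]]}}

```text
t: 18.15
tcp_pos: [0.5807, 0.1979, 0.0341]
tool_rot: [0.0, 0.707, 0.707, 0.0]
force: [-3.2, -0.3, 10.6]
gripper_width: 0.05
grasp_force: 45.0
```

Call:
{"op": "send_rows", "data": {"moves": [[0,0,0.003,0,0,0],[0,0,0.006,0,0,0],[0,0,0.008,0,0,0],[0,0,0.01,0,0,0],[0,0,0.01,0,0,0]]}}

```text
t: 18.65
tcp_pos: [0.5807, 0.1979, 0.0334]
tool_rot: [0.0, 0.707, 0.707, 0.0]
force: [-5.8, -0.6, 14.5]
gripper_width: 0.0501
grasp_force: 45.0
```

Call:
{"op": "send_rows", "data": {"moves": [[0,0,0.003,0,0,0],[0,0,0.005,0,0,0],[0,0,0.005,0,0,0]]}}

```text
t: 18.95
tcp_pos: [0.5807, 0.198, 0.033]
tool_rot: [0.0, 0.707, 0.707, 0.0]
force: [-7.1, -2.0, 18.3]
gripper_width: 0.0501
grasp_force: 45.0
```

Call:
{"op": "send_rows", "data": {"moves": [[0,0,0,0,0,0],[0,0,0,0,0,0],[0,0,0,0,0,0],[0,0,-0.2,0,0,0],[0,0,-0.5,0,0,0],[0,0,-0.76,0,0,0],[-0.3,-0.2,-0.76,0,0,0],[-0.6,-0.3,-0.76,0,0,0],[-1,-0.4,-0.76,0,0,0]], "fingers": 0.75}}

```text
t: 19.85
tcp_pos: [0.5317, 0.0775, 0.1227]
tool_rot: [-0.0, 0.706, 0.708, 0.0]
force: [0.7, -0.3, -0.1]
gripper_width: 0.0694
grasp_force: 0.0
```

Call:
{"op": "send_rows", "data": {"moves": [[-0.35,-0.2,0,0,0,0],[-0.7,-0.4,0,0,0,0],[-1,-0.6,0,0,0,0],[-1,-0.8,0,0,0,0]]}}

```text
t: 20.25
tcp_pos: [0.4353, -0.045, 0.1225]
tool_rot: [0.0, 0.708, 0.706, -0.0]
force: [-0.4, -0.3, 0.7]
gripper_width: 0.0699
grasp_force: 0.0
```

Call:
{"op": "send_rows", "data": {"moves": [[-0.4,0,0,0,0,0],[-0.82,0,0,0,0,0],[-0.82,0,0,0,0,0],[-0.82,0,0,0,0,0],[-0.82,0,0,0,0,0]]}}

```text
t: 20.75
tcp_pos: [0.4365, -0.1399, 0.1226]
tool_rot: [-0.0, 0.707, 0.707, -0.0]
force: [0.8, 1.2, -0.8]
gripper_width: 0.0698
grasp_force: 0.0
```

```bash
python3 - <<'E'
from bench import manip
from h import *
im,i=look(manip,'w7',('orange','yellow','green')); white(im,i,.048);white(im,i,.034)
cushion(im,i,'yellow')
s=manip.snapshot('side');cv2.imwrite('pics/s7.png',s[...,::-1])
E
```

```text
t 20.75 tcp [ 0.4365 -0.1399  0.1226] F [ 0.8   1.16 -0.8 ] w 0.0698
orange 322 245 4896 box 285 202 76 85 [ 0.4357 -0.1462  0.024 ]
yellow 530 289 4300 box 486 262 91 57 [ 0.6285 -0.1949  0.01  ]
green 448 257 4067 box 412 220 74 76 [ 0.5346 -0.1566  0.024 ]
white 39 340 65 78 [ 0.1534 -0.2395  0.048 ]
white 539 308 25 32 [ 0.6156 -0.1942  0.048 ]
white 322 252 47 50 [ 0.4357 -0.1438  0.048 ]
white 576 25 33 50 [0.6283 0.035  0.048 ]
white 39 340 65 78 [ 0.137  -0.2498  0.034 ]
white 539 308 25 32 [ 0.6259 -0.2019  0.034 ]
white 322 252 47 50 [ 0.4356 -0.1486  0.034 ]
white 576 25 33 50 [0.6393 0.0406 0.034 ]
```

View pics/w7.png

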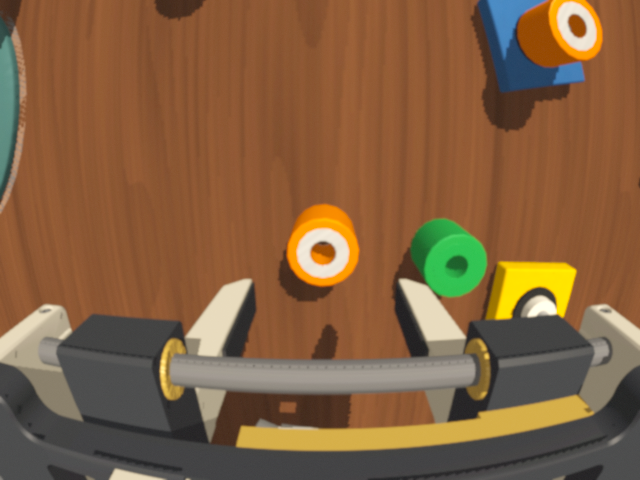

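Roller C's ring is at (322,252), the green look-alike at (448,257) clear of the fingers, and the yellow stand at (530,290), partly hidden.

Call:
{"op": "send_rows", "data": {"moves": [[-0.03,-0.005,0.4,0,0,0],[-0.03,-0.005,0.75,0,0,0],[-0.03,-0.005,0.925,0,0,0],[-0.03,-0.005,0.925,0,0,0],[-0.03,-0.005,0.925,0,0,0]]}}

```text
t: 21.35
tcp_pos: [0.4364, -0.1436, 0.0127]
tool_rot: [0.0, 0.707, 0.708, 0.0]
force: [0.3, -0.4, 0.9]
gripper_width: 0.0696
grasp_force: 0.0
```

Call:
{"op": "send_rows", "data": {"moves": [[0,0,0,0,0,0],[0,0,0,0,0,0],[0,0,0,0,0,0],[0,0,0,0,0,0],[0,0,0,0,0,0]], "fingers": 0.2, "force": 45}}

```text
t: 21.85
tcp_pos: [0.4363, -0.1443, 0.0129]
tool_rot: [0.0, 0.707, 0.707, 0.0]
force: [-2.3, 1.1, 7.2]
gripper_width: 0.05
grasp_force: 45.0
```

Call:
{"op": "send_rows", "data": {"moves": [[0,0,-0.3,0,0,0],[0,0,-0.6,0,0,0],[0,0,-0.8,0,0,0],[0,0,-0.8,0,0,0],[0,0,-0.8,0,0,0],[0,0,-0.8,0,0,0],[0,0,-0.8,0,0,0]]}}

```text
t: 22.55
tcp_pos: [0.4354, -0.1439, 0.1063]
tool_rot: [-0.001, 0.707, 0.707, -0.0]
force: [0.3, 0.2, -4.0]
gripper_width: 0.0501
grasp_force: 45.0
```

Call:
{"op": "send_rows", "data": {"moves": [[-0.2,0.3,0,0,0,0],[-0.3,0.6,0,0,0,0],[-0.4,0.8,0,0,0,0],[-0.4,0.8,0,0,0,0]]}}

```text
t: 22.95
tcp_pos: [0.5335, -0.193, 0.1061]
tool_rot: [-0.001, 0.707, 0.707, -0.0]
force: [-0.0, 0.8, -4.1]
gripper_width: 0.05
grasp_force: 45.0
```

Call:
{"op": "send_rows", "data": {"moves": [[-0.2,0.35,0,0,0,0],[-0.4,0.75,0,0,0,0],[-0.4,0.75,0,0,0,0],[-0.4,0.75,0,0,0,0],[-0.4,0.75,0,0,0,0]]}}

```text
t: 23.45
tcp_pos: [0.621, -0.2396, 0.1073]
tool_rot: [-0.001, 0.707, 0.707, -0.0]
force: [0.1, 0.1, -4.5]
gripper_width: 0.05
grasp_force: 45.0
```

```bash
python3 - <<'E'
from bench import manip
from h import *
im,i=look(manip,'w8',('yellow','green')); white(im,i,.144);white(im,i,.034)
cushion(im,i,'yellow'); print(manip.get_state()['force'])
E
```

```text
t 23.45 tcp [ 0.621  -0.2396  0.1073] F [ 0.15  0.1  -4.52] w 0.05
yellow 335 198 12805 box 278 141 119 117 [ 0.6292 -0.2099  0.01  ]
green 191 125 5096 box 150 87 86 78 [ 0.5292 -0.1543  0.024 ]
white 35 340 55 84 [ 0.4653 -0.2574  0.144 ]
white 324 327 70 86 [ 0.6218 -0.2374  0.144 ]
white 336 204 50 51 [ 0.6258 -0.187   0.144 ]
white 35 340 55 84 [ 0.3336 -0.339   0.034 ]
white 324 327 70 86 [ 0.6216 -0.3021  0.034 ]
white 336 204 50 51 [ 0.6291 -0.2094  0.034 ]
yellow cushion 335 202 65 66 [ 0.6287 -0.21    0.024 ]
[-0.46267811 -0.60674295 -4.03423448]
```

Call:
{"op": "send_rows", "data": {"moves": [[0.25,0.06,0,0,0,0],[0.25,0.06,0,0,0,0],[0.25,0.06,0,0,0,0],[0.25,0.06,0.12,0,0,0],[0.25,0.06,0.24,0,0,0],[0.25,0.06,0.32,0,0,0],[0.25,0.06,0.38,0,0,0],[0.25,0.06,0.42,0,0,0],[0.25,0.06,0.42,0,0,0]]}}

```text
t: 24.4
tcp_pos: [0.6289, -0.2101, 0.0566]
tool_rot: [-0.001, 0.707, 0.707, -0.0]
force: [0.1, 0.8, -3.0]
gripper_width: 0.0505
grasp_force: 45.0
```

Call:
{"op": "send_rows", "data": {"moves": [[0,0,0.02,0,0,0],[0,0,0.04,0,0,0],[0,0,0.06,0,0,0],[0,0,0.075,0,0,0],[0,0,0.085,0,0,0],[0,0,0.09,0,0,0],[0,0,0.095,0,0,0],[0,0,0.095,0,0,0]]}}

```text
t: 25.2
tcp_pos: [0.6292, -0.2102, 0.0465]
tool_rot: [0.0, 0.707, 0.707, 0.0]
force: [-2.5, 0.1, 1.7]
gripper_width: 0.0501
grasp_force: 45.0
```

Free of the post; the collar is reached. Same press as before.

Call:
{"op": "send_rows", "data": {"moves": [[0,0,0.006,0,0,0],[0,0,0.012,0,0,0],[0,0,0.018,0,0,0],[0,0,0.024,0,0,0],[0,0,0.03,0,0,0],[0,0,0.036,0,0,0],[0,0,0.042,0,0,0],[0,0,0.046,0,0,0]]}}

```text
t: 26.0
tcp_pos: [0.6293, -0.2102, 0.0411]
tool_rot: [0.0, 0.707, 0.707, 0.0]
force: [-4.2, 1.1, 7.0]
gripper_width: 0.0502
grasp_force: 45.0
```

Call:
{"op": "send_rows", "data": {"moves": [[0,0,0.006,0,0,0],[0,0,0.012,0,0,0],[0,0,0.018,0,0,0],[0,0,0.024,0,0,0],[0,0,0.03,0,0,0],[0,0,0.036,0,0,0],[0,0,0.036,0,0,0]]}}

```text
t: 26.7
tcp_pos: [0.6293, -0.2102, 0.0368]
tool_rot: [0.0, 0.707, 0.707, 0.0]
force: [-3.9, 0.6, 5.8]
gripper_width: 0.0499
grasp_force: 45.0
```

Call:
{"op": "send_rows", "data": {"moves": [[0,0,0.003,0,0,0],[0,0,0.006,0,0,0],[0,0,0.009,0,0,0],[0,0,0.009,0,0,0]]}}

```text
t: 27.1
tcp_pos: [0.6293, -0.2102, 0.0357]
tool_rot: [0.0, 0.707, 0.707, 0.0]
force: [-4.8, 1.6, 5.0]
gripper_width: 0.05
grasp_force: 45.0
```

Call:
{"op": "send_rows", "data": {"moves": [[0,-0.003,0.003,0,0,0],[0,-0.003,0.006,0,0,0],[0,-0.003,0.009,0,0,0],[0,-0.003,0.012,0,0,0],[0,-0.003,0.012,0,0,0]]}}

```text
t: 27.6
tcp_pos: [0.6292, -0.2102, 0.0347]
tool_rot: [0.0, 0.707, 0.707, 0.0]
force: [-4.7, 1.9, 9.9]
gripper_width: 0.0497
grasp_force: 45.0
```

Call:
{"op": "send_rows", "data": {"moves": [[0,0,0.003,0,0,0],[0,0,0.006,0,0,0],[0,0,0.006,0,0,0]]}}

```text
t: 27.9
tcp_pos: [0.6292, -0.2102, 0.0343]
tool_rot: [0.001, 0.707, 0.707, 0.0]
force: [-6.1, 2.3, 11.5]
gripper_width: 0.0504
grasp_force: 45.0
```

Call:
{"op": "send_rows", "data": {"moves": [[0,-0.002,0.003,0,0,0],[0,-0.002,0.006,0,0,0],[0,-0.002,0.009,0,0,0],[0,-0.002,0.009,0,0,0]]}}

```text
t: 28.3
tcp_pos: [0.6292, -0.2102, 0.0337]
tool_rot: [0.001, 0.707, 0.707, 0.0]
force: [-5.6, 3.1, 14.5]
gripper_width: 0.0502
grasp_force: 45.0
```

Call:
{"op": "send_rows", "data": {"moves": [[0,0,0,0,0,0],[0,0,0,0,0,0],[0,0,0,0,0,0],[0,0,-0.2,0,0,0],[0,0,-0.5,0,0,0],[0,0,-0.9,0,0,0],[0,0,-1,0,0,0],[0,0,-1,0,0,0]], "fingers": 0.72}}

```text
t: 29.1
tcp_pos: [0.6294, -0.2105, 0.1543]
tool_rot: [0.002, 0.707, 0.707, 0.001]
force: [0.2, -0.0, -0.7]
gripper_width: 0.0668
grasp_force: 0.0
```

Call:
{"op": "send_rows", "data": {"moves": [[-0.3,0.3,-0.3,0,0,0],[-0.5,0.6,-0.5,0,0,0],[-0.5,0.8,-0.6,0,0,0],[-0.5,0.8,-0.6,0,0,0],[-0.5,0.8,-0.6,0,0,0]]}}

```text
t: 29.6
tcp_pos: [0.7245, -0.2701, 0.2209]
tool_rot: [-0.001, 0.707, 0.707, -0.001]
force: [-0.3, -0.6, 0.3]
gripper_width: 0.0667
grasp_force: 0.0
```

```bash
python3 - <<'E'
from bench import manip
from h import *
print(manip.get_state()['t'],manip.get_state()['force'])
i=manip.camera_info('side'); s=manip.snapshot('side')
# silhouette centre of a seated roller lies at z=.024+.024
for u,v,a,k in blobs(s,'orange',200): print(int(u),int(v),int(a),cast(i,u,v,.048).round(4))
cv2.imwrite('pics/s9.png',cv2.resize(s[150:330,200:440],(720,540),interpolation=cv2.INTER_CUBIC)[...,::-1])
E
```

```text
29.6 [-0.29202854 -0.59841492  0.3074867 ]
262 277 603 [0.5804 0.2    0.048 ]
291 231 444 [0.6097 0.0244 0.048 ]
609 221 839 [-0.0845 -0.4311  0.048 ]
610 199 1387 [-0.0727 -0.5323  0.048 ]
328 183 390 [ 0.6287 -0.2089  0.048 ]
```

View pics/s9.png

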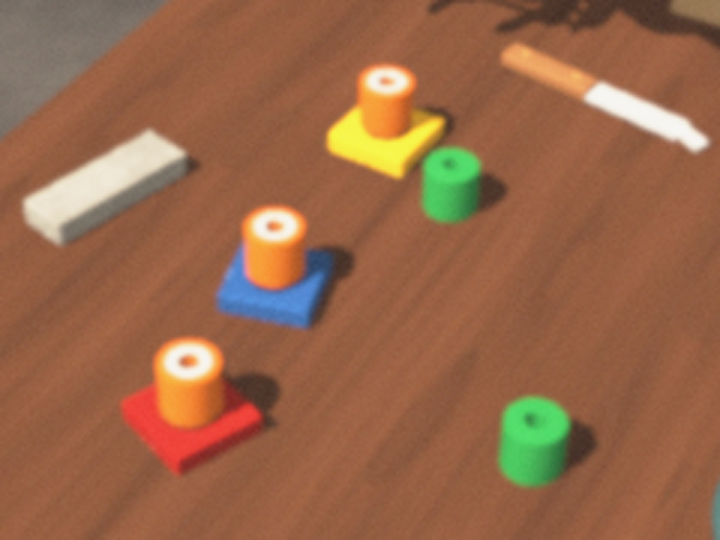

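The crop shows all three rollers upright and low on their stands: red (190,385), blue (275,250), yellow (387,100) in the crop. The stone, the knife and both green look-alikes haven't moved.

```bash
python3 -c "
from bench import manip
print(manip.hand_in())"
```

```text
the job is handed in; nothing more can be done
None
```

I handed the job in at about 30 s: the solid roller (about 5.4 N when lifted) is on red, the filled one (about 4.1 N) on yellow and the hollow one (about 1.5 N) on blue. Each was pressed past the point where it met the cushion, the highest load being roughly 24 N, and the final side view shows all three upright on their posts; no verdict came back.

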